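# Seat a flat anvil stake in the bench stake holder

## Task

Take the flat-topped steel stake from the wooden rack (not the dome-topped one, which stays in the rack), stand it with its tapered tang in the brass sleeve of the blue stake holder and let go while it is still loose and the sleeve stands proud. Then tap it down from above on its flat top, without gripping it, until the sleeve is fully home, flush with the top of the holder, and leave the stake standing upright there.

Things in the scene. Friction and masses are not known exactly. Their poses are not given: they have to be found in the camera images.
- flat_head (a point): Centre of the head of the stake to use: upright steel cylinder 36 mm across, 50 mm high, FLAT top (25 mm above this point). Under it a round tapered tang 46 mm long, 23.6 mm thick narrowing to 9 mm at the tip, 71 mm below this point. z: axis, up. 0.4 kg. Stands in a wooden rack (62 x 180 mm, 52 mm high, 2 loose holes 90 mm apart), head resting on it: lift 46 mm to clear. Grip the head.
- dome_head (a point): The other stake in the rack, which must stay there: same tang and 36 mm head, but the top is a round DOME (56 mm high in all). This point lies on its axis 25 mm above its shoulder; z is its axis, up.
- sleeve_mouth (a point): Centre of the mouth of the brass sleeve, at its rim (26 mm inside, 34 outside), moving with it. The hole narrows to 14 mm at a closed floor 44 mm below. The sleeve stands upright in a fixed blue block (80 x 80 mm, 58 high, foot 116 long). A stake seated in it has its tip on that floor: head's underside 2 mm, head's centre 27 mm above this point. z up.
- taper_sleeve (a joint): How far the brass sleeve is driven down into the blue holder, in m: 0 = rim 12 mm above the holder's top; 0.012 = fully home, rim flush, a hard stop. Held by friction: it (or a stake in it) must be pushed with over about 14 N to move, and stays where left. Starts at 0 to 0.002; the stake's weight does not move it.

How it is judged:
On the way, in this order (a step that is already met when the one before it is completed fails the run):
1. The flat stake stands loose in the brass sleeve, let go, with the sleeve still at least 5 mm proud (horizontal distance between flat_head and sleeve_mouth below 0.007 m and z of flat_head in the frame of sleeve_mouth between 0.02 and 0.032 m and angle between flat_head's own z axis and vertical below 0.12 rad and value of joint taper_sleeve below 0.007 m and contact force between the fingers and flat_stake below 0.1 N), for 0.2 s.
2. The stake is driven down until the sleeve is home (within 2 mm) (horizontal distance between flat_head and sleeve_mouth below 0.007 m and z of flat_head in the frame of sleeve_mouth between 0.02 and 0.032 m and angle between flat_head's own z axis and vertical below 0.12 rad and value of joint taper_sleeve above 0.01 m), for 0.1 s.
At the end, for the whole second after the job is handed in: The flat stake stands at rest in the sleeve (its axis within 7 mm of the sleeve's and within 7 degrees of vertical, its tang down to within 5 mm of its seat in the sleeve), the sleeve is within 2 mm of fully home, and the domed stake is within 15 mm of where it stood (all of step 2 and linear speed of flat_stake below 0.01 m/s and distance of dome_head from where it was at the start of the episode below 0.015 m); the robot touches nothing.
It fails at once if The domed stake is moved more than 20 mm (distance of dome_head from where it was at the start of the episode above 0.02 m).
It fails at once if The stake is pushed home (sleeve more than 8 mm down) while gripped by the head, in place of being tapped from above (value of joint taper_sleeve above 0.008 m and contact force between the fingers and flat_stake above 0.5 N and z of the grasp point in the frame of flat_head below 0.02 m).
It also fails if it takes over 45 s, if anything falls off the work surface, if the arm or the gripper's body presses on something with over 40 N, if the wrist force passes 120 N, or if a joint passes its speed limit or range.

## Robot

A 6-joint arm with a two-finger parallel gripper is mounted at the origin on the work surface; the furniture and walls round the work are solid. World frame = base frame: x ahead of the robot, y to its left, z up, the work surface at z = 0. Lengths are in m, angles in rad, forces in N, time in s.
With the tool pointing down it reaches from about 0.35 to 0.725 m from the base axis. Payload 6 kg.
Tool frame: the origin (TCP) lies on the centre line of the jaws, within the pads' length; the fingertips stand 19 mm ahead of it and the grasp point (between the pads) is the TCP; z points along the fingers, y is the line along which they close (so a half turn about z gives the same grasp; the last joint's range is limited). The gripper opens to 85 mm and grips with 20 to 120 N. Pads are 22 mm wide; open, the fingers measure 114 mm over their backs; the gripper's body (76 mm by 85 mm) begins 54 mm behind the grasp point. The pads swing forward as they close: fully open they stand 13 mm farther back than shut.
Start: joints at [-0.778, 0.04, 0.085, 0, -1.615, -0.334], TCP at [0.266, -0.538, 0.25] pointing down, gripper open.
Joint ranges: [-2.56, 2.56], [-1.29, 2.01], [-1.08, 1.49], [-3.29, 1.98], [-2.81, -0.18], [-2.99, 2.99]. Speed limits (rad/s): [2.57, 2.57, 3.01, 3.14, 3.14, 3.14].

## Interface

Orientations are given as a unit quaternion [x, y, z, w].
In Python, from rig import env gives the robot as it stands.
- The arm moves only by the shell command python3 -m crank 'ROWS' [OPENING] [FORCE]. ROWS is JSON, a list of rows, each an object with "dp": the shift along the tool's x, y, z each as a share of 0.02 m, from -1 to 1, a list of three; "twist": the turn, a rotation vector about the tool's x, y, z each as a share of 8 degrees, from -1 to 1, a list of three. In form: [{"dp": [x, y, z], "twist": [ax, ay, az]}, ...]. A call has 1 to 5 rows; each row shifts and turns the commanded pose from where the row before left it, along the tool's axes as they then stand; what a row does not reach is not made up. A row lasts 1/8 s, in which the tool goes at most 62.5 mm and 10.7 degrees, less where a joint would pass 70% of its speed; a pose out of reach is approached as far as the arm can. A call with a number of a shift or a turn outside -1 to 1 is refused whole. A call with a gripper value outside its range is refused whole. OPENING is the gripper command: -1 is shut, 1 is fully open, values between are in proportion, set as the call begins (- or left out, the last holds). The fingers move at their own pace and stop on an object; FORCE is the grip in N (left out, the last holds). Time passes only in rows, so rows that do not move let the fingers close. It gives the time, the measured TCP pose, the force, the opening and the grip force at its end, in the units of the state.
- env.read_state(): the state, without advancing time (a new reading comes with each control period).
- env.snapshot(name): name is "scene" or "side" or "wrist"; returns the picture (480x640x3 uint8, red, green, blue); there is no depth.
- env.calibration(name): a dict with "camera_matrix" (3x3 intrinsics, pixels), "dist_coeffs" ([k1, k2, p1, p2, k3] as OpenCV has them; the pictures are not rectified), "view" (4x4, takes a point from world to camera coordinates). Camera axes: x right, y down, z forward; pixel columns grow to the right and rows downward; lengths in m; the calibration is good to about 2 mm. A picture is of the moment at which its call begins: read the wrist's pose just before it. calibration takes no time and is no camera call; for the wrist camera it gives the pose at the moment of the call.
- env.sign_off(): hands the job in; it is judged then, once.
The state is a dict: "time_s": time; "joint_pos": joint angles; "joint_velocities": joint speeds; "joint_torque": joint torques, N m; "eef_pos": TCP position; "tool_rot": TCP orientation; "wrist_force": force on the tool from outside, world axes, zero at the start; "torque": the same for the moment, N m; "finger_gap": opening from 0.0 (shut) to 1.0 (fully open); "finger_force": force on a finger pad.
Only numpy, scipy, OpenCV 4.12 (cv2) and the standard library are available. Lean on these libraries where they do the work, as an engineer would, in place of code of your own. Each camera call takes 0.05 s, during which the arm holds its last target. There are 200 camera calls.

## Working session

There is one attempt and no reset: what is moved stays moved. The work goes in short steps, Python scripts to look and compute and a shell command to move; the robot and the scene stay as the last step left them, time stands still between calls to the robot, and variables do not carry over. Pictures are saved under pics/ and viewed, at most 10 in all, crops included, and the job is handed in when it is done.

```bash
mkdir -p pics; python3 - <<'E'
from rig import env
import cv2,numpy as np
ims=[]
for n in("scene","side"):
    im=env.snapshot(n)[:,:,::-1]; cv2.imwrite(f"pics/{n}0.png",im)
    c=env.calibration(n);print(n,np.round(c["camera_matrix"],1).tolist(),c["dist_coeffs"],np.round(c["view"],3).tolist())
s=env.read_state();print(s)
E
```

```text
scene [[450.9, 0.0, 321.8], [0.0, 450.9, 246.0], [0.0, 0.0, 1.0]] [-0.01115867  0.          0.          0.          0.        ] [[0.901, -0.433, 0.025, -0.497], [-0.165, -0.397, -0.903, 0.17], [0.401, 0.81, -0.429, 0.681], [0.0, 0.0, 0.0, 1.0]]
side [[620.6, 0.0, 326.0], [0.0, 620.6, 237.2], [0.0, 0.0, 1.0]] [-0.17192608  0.          0.          0.          0.        ] [[0.995, -0.099, 0.005, -0.546], [-0.043, -0.482, -0.875, 0.092], [0.09, 0.87, -0.484, 0.843], [0.0, 0.0, 0.0, 1.0]]
{'time_s': 0.1, 'joint_pos': array([-7.78336400e-01,  4.07505343e-02,  8.38983909e-02, -4.05816357e-04,
       -1.61554358e+00, -3.33705096e-01]), 'joint_velocities': array([ 0.00020936, -0.00046794,  0.00249366,  0.00133251, -0.00079868,
       -0.00042322]), 'joint_torque': array([-6.10608025e-03, -3.69345295e+01,  3.48280835e+01,  6.95189103e+00,
       -4.52373060e-03, -1.17764401e-05]), 'eef_pos': array([ 0.26563846, -0.53767747,  0.24937313]), 'tool_rot': array([-2.27379893e-01,  9.73805783e-01,  7.84444420e-04, -2.55460049e-04]), 'wrist_force': array([ 0.32853717, -0.46740367,  1.14143991]), 'torque': array([-0.0225329 ,  0.01358048, -0.00488358]), 'finger_force': 0.0, 'finger_gap': 0.9975715099590681}
```

View pics/scene0.png

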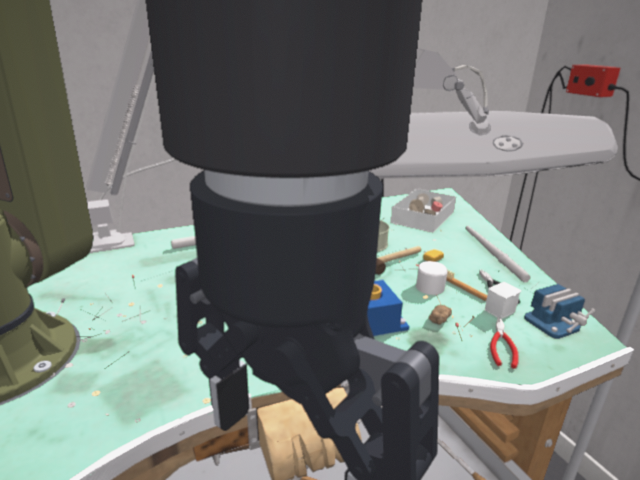

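View pics/side0.png

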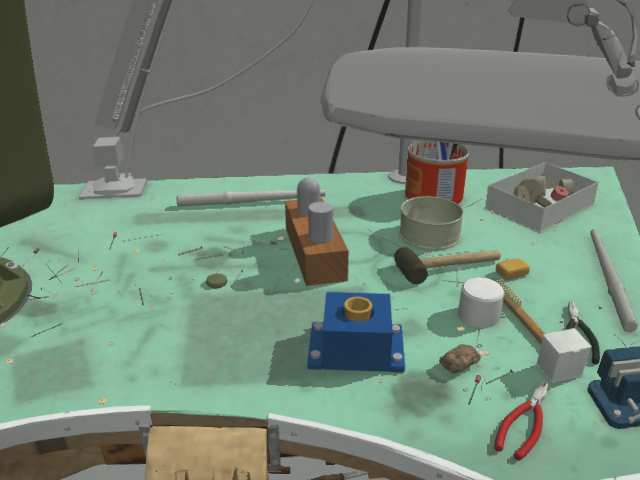

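The side view shows the rack with the flat stake (top near 320,210) and the dome stake behind it (308,185). The sleeve rim is near (358,308). In the scene view the arm hides the rack.

```bash
cat > h.py <<'E'
from rig import env
import cv2,numpy as np
from scipy.spatial.transform import Rotation as R
def ray(n,px,c=None):
    c=c or env.calibration(n);V=np.array(c["view"])
    p=cv2.undistortPoints(np.array([[px]],float),np.array(c["camera_matrix"]),np.array(c["dist_coeffs"]))[0,0]
    return -V[:3,:3].T@V[:3,3], V[:3,:3].T@np.array([p[0],p[1],1])
def plane(n,px,z,c=None):
    o,d=ray(n,px,c);return o+d*(z-o[2])/d[2]
E
python3 - <<'E'
from h import *
im=cv2.imread("pics/side0.png")
hsv=cv2.cvtColor(im,cv2.COLOR_BGR2HSV)
c=im[165:325,270:410];cv2.imwrite("pics/crop0.png",cv2.resize(c,None,fx=3.75,fy=3.75,interpolation=cv2.INTER_CUBIC)[:600])
m=cv2.inRange(hsv,(12,100,60),(30,255,255));m[:290]=0;m[330:]=0;m[:,:335]=0;m[:,385:]=0
k=cv2.findContours(m,0,2)[0];k=max(k,key=cv2.contourArea);print(cv2.boundingRect(k))
for px,z in(((320,210),.102),((358,307),.070),((300,205),.052),((286,203),.052),((347,278),.0),((302,280),0)):print(px,plane("side",px,z).round(4))
g=hsv[200:225,300:340];print(im[195:250:2,320].tolist());print(im[210,300:342].tolist())
E
```

```text
(344, 297, 28, 24)
(320, 210) [0.5429 0.0364 0.102 ]
(358, 307) [ 0.5699 -0.1566  0.07  ]
(300, 205) [0.5216 0.1573 0.052 ]
(286, 203) [0.4994 0.1668 0.052 ]
(347, 278) [0.5807 0.0147 0.    ]
(302, 280) [0.5148 0.0154 0.    ]
[[97, 101, 100], [125, 147, 139], [82, 108, 141], [103, 120, 144], [160, 157, 156], [157, 154, 154], [158, 154, 154], [159, 155, 156], [161, 157, 157], [94, 92, 91], [91, 92, 89], [92, 91, 90], [93, 91, 89], [93, 92, 91], [91, 90, 89], [92, 91, 89], [93, 92, 90], [90, 90, 87], [91, 90, 88], [92, 91, 89], [92, 90, 89], [92, 90, 89], [91, 91, 89], [92, 92, 90], [63, 86, 114], [66, 105, 153], [66, 107, 153], [67, 105, 152]]
[[83, 82, 80], [85, 85, 83], [88, 87, 85], [90, 90, 88], [91, 91, 89], [91, 89, 88], [92, 90, 88], [89, 88, 86], [80, 79, 77], [81, 81, 78], [107, 105, 103], [132, 130, 129], [149, 147, 147], [158, 156, 156], [162, 159, 158], [159, 155, 155], [160, 157, 157], [157, 155, 155], [157, 155, 155], [156, 153, 154], [160, 156, 156], [162, 159, 158], [162, 159, 159], [160, 156, 156], [161, 157, 156], [159, 156, 155], [160, 157, 157], [161, 159, 159], [156, 153, 154], [150, 147, 146], [139, 138, 138], [127, 124, 125], [121, 122, 117], [130, 144, 121], [136, 159, 124], [134, 156, 123], [134, 155, 123], [133, 154, 123], [134, 156, 123], [133, 155, 122], [135, 156, 123], [134, 156, 123]]
```

View pics/crop0.png

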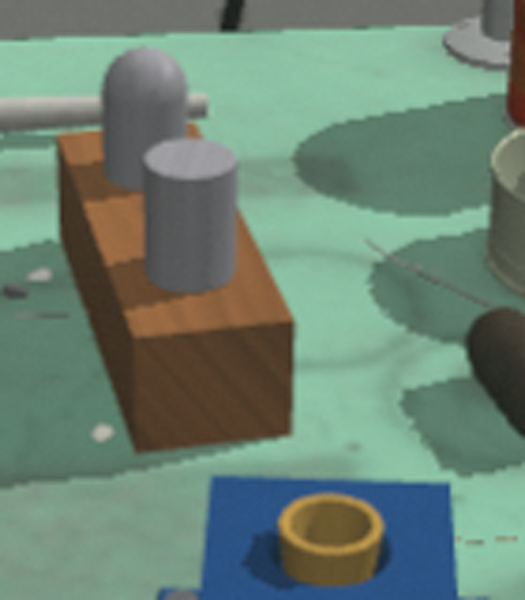

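The crop puts the flat top ellipse centre at about (320.9, 207.7) and the rim centre at about (358.3, 304.8). The rack's top front corners are at (305.5, 254.3) and (347.9, 250.3). I'll work out the yaw and the moves next.

```bash
cat >> h.py <<'E'
def to(target,tooly=None):
    s=env.read_state();r=R.from_quat(s["tool_rot"]);M=r.as_matrix()
    print("t",round(s["time_s"],2),"tcp",s["eef_pos"].round(4),"force",s["wrist_force"].round(1),"gap",round(s["finger_gap"],3),"ff",round(s["finger_force"],1))
    tw=np.zeros(3)
    if tooly is not None:
        y=np.array([*tooly,0.]);y/=np.linalg.norm(y)
        if y@M[:,1]<0:y=-y
        z=np.array([0,0,-1.]);T=np.column_stack([np.cross(y,z),y,z])
        tw=R.from_matrix(M.T@T).as_rotvec()/np.radians(8);M2=T
        print("twist units",tw.round(2)," dp units AFTER twist",((M2.T@(np.array(target)-s["eef_pos"]))/.02).round(2))
    print("dp units before twist",((M.T@(np.array(target)-s["eef_pos"]))/.02).round(2))
E
python3 - <<'E'
from h import *
a=plane("side",(305.5,254.3),.052);b=plane("side",(347.9,250.3),.052);c=plane("side",(285.3,201.3),.052)
f=plane("side",(320.9,207.7),.102);s=plane("side",(358.3,304.8),.070)
print(a,b,c,f,s);print("across",(b-a)[:2],"along",(c-a)[:2])
al=(c-a)[:2];al/=np.linalg.norm(al);print("dome guess",f[:2]+.09*al)
to([*s[:2],.25],(al[1],-al[0]))
E
```

```text
[5.19391469e-01 3.86314878e-04 5.20000000e-02] [0.57970142 0.00605233 0.052     ] [0.49851805 0.17328503 0.052     ] [0.54487291 0.0435661  0.102     ] [ 0.57090945 -0.15219631  0.07      ]
across [0.06030995 0.00566601] along [-0.02087341  0.17289872]
dome guess [0.53408588 0.13291732]
t 0.1 tcp [ 0.2656 -0.5377  0.2494] force [ 0.3 -0.5  1.1] gap 0.998 ff 0.0
twist units [ 0.01  0.01 -8.82]  dp units AFTER twist [-17.31 -17.46  -0.03]
dp units before twist [-2.222e+01  1.052e+01 -2.000e-02]
```

```bash
python3 -m crank '[{"dp":[-1,0,0],"twist":[0,0,-0.9]},{"dp":[-1,0,0],"twist":[0,0,-1]},{"dp":[-1,0,0],"twist":[0,0,-1]},{"dp":[-1,0,0],"twist":[0,0,-1]},{"dp":[-1,0,0],"twist":[0,0,-1]}]' 1; python3 -m crank '[{"dp":[-1,-1,0],"twist":[0,0,-1]},{"dp":[-1,-1,0],"twist":[0,0,-1]},{"dp":[-1,-1,0],"twist":[0,0,-1]},{"dp":[-1,-1,0],"twist":[0,0,-0.9]},{"dp":[-1,-1,0],"twist":[0,0,0]}]'
python3 - <<'E'
from h import *
to([.571,-.152,.25],(.993,.12))
E
```

```text
time_s: 0.72
eef_pos: [0.3394, -0.472, 0.2495]
tool_rot: [-0.543, 0.84, 0.001, -0.0]
wrist_force: [-0.3, -0.8, -0.1]
finger_gap: 1.0
finger_force: 0.0
time_s: 1.35
eef_pos: [0.4514, -0.3897, 0.2494]
tool_rot: [0.748, -0.664, -0.001, 0.0]
wrist_force: [-0.2, 0.8, 0.3]
finger_gap: 1.002
finger_force: 0.0
t 1.35 tcp [ 0.4514 -0.3897  0.2494] force [-0.2  0.8  0.3] gap 1.002 ff 0.0
twist units [ 0.01  0.01 -0.02]  dp units AFTER twist [-11.08  -7.36  -0.03]
dp units before twist [-11.1   -7.34  -0.03]
```

```bash
python3 -m crank '[{"dp":[-1,-0.9,0],"twist":[0,0,0]},{"dp":[-1,-0.9,0],"twist":[0,0,0]},{"dp":[-1,-0.9,0],"twist":[0,0,0]},{"dp":[-1,-0.9,0],"twist":[0,0,0]},{"dp":[-1,-0.9,0],"twist":[0,0,0]}]' >/dev/null; python3 -m crank '[{"dp":[-1,-0.7,0],"twist":[0,0,0]},{"dp":[-1,-0.7,0],"twist":[0,0,0]},{"dp":[-1,-0.5,0],"twist":[0,0,0]},{"dp":[-1,0,0],"twist":[0,0,0]},{"dp":[0,0,0],"twist":[0,0,0]}]' >/dev/null
python3 - <<'E'
from h import *
to([.571,-.152,.25],(.993,.12))
import pickle
c=env.calibration("wrist");im=env.snapshot("wrist")[:,:,::-1];pickle.dump(c,open("w1.pkl","wb"))
cv2.imwrite("pics/w1.png",im)
V=np.array(c["view"]);print(c["dist_coeffs"],(-V[:3,:3].T@V[:3,3]).round(3),V[2,:3].round(2))
def pj(p):return cv2.projectPoints(np.array([p]),cv2.Rodrigues(V[:3,:3])[0],V[:3,3],np.array(c["camera_matrix"]),np.array(c["dist_coeffs"]))[0].ravel()
print("pred sleeve",pj([.571,-.152,.07]),"flat",pj([.545,.0436,.102]))
E
```

```text
t 2.6 tcp [ 0.5568 -0.1957  0.2503] force [-0.5  1.1  0.1] gap 0.999 ff 0.0
twist units [ 0.    0.   -0.01]  dp units AFTER twist [-2.08 -0.97  0.02]
dp units before twist [-2.08 -0.96  0.02]
[-0.04363854  0.          0.          0.          0.        ] [ 0.566 -0.276  0.374] [-0.04  0.32 -0.95]
pred sleeve [301.407031   271.34479527] flat [306.51356104 467.27370292]
```

View pics/w1.png

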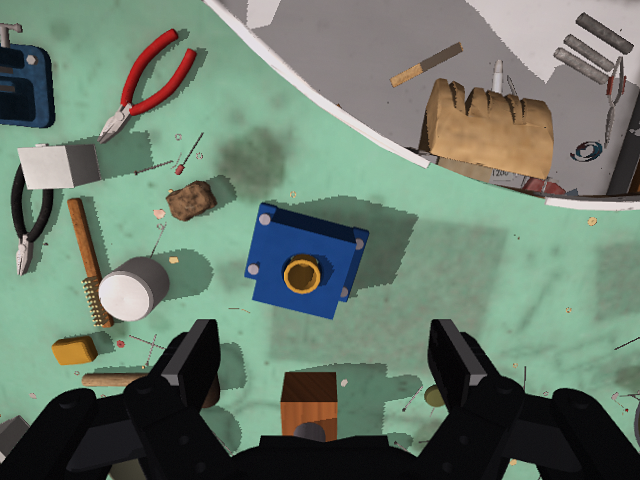

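The sleeve ring shows at about (302, 272), as predicted, with the rack end at the bottom of the frame. I'll measure the ring and work out the move to the flat stake.

```bash
python3 - <<'E'
from h import *
import pickle
c=pickle.load(open("w1.pkl","rb"));im=cv2.imread("pics/w1.png");hsv=cv2.cvtColor(im,cv2.COLOR_BGR2HSV)
m=cv2.inRange(hsv,(12,90,120),(32,255,255));m[:240]=0;m[305:]=0;m[:,:270]=0;m[:,335:]=0
ks,hi=cv2.findContours(m,cv2.RETR_CCOMP,cv2.CHAIN_APPROX_NONE)
for k,h in zip(ks,hi[0]):
    if len(k)>20:
        e=cv2.fitEllipse(k);print(e,h[3],plane("wrist",e[0],.0695,c).round(4))
to([.545,-.025,.25],(.993,.12))
E
```

```text
((301.5857849121094, 276.1741943359375), (32.885284423828125, 35.562686920166016), 100.75237274169922) -1 [ 0.5704 -0.1472  0.0695]
((300.5301818847656, 276.5816650390625), (26.537763595581055, 27.43923568725586), 65.57445526123047) 0 [ 0.5713 -0.1467  0.0695]
t 2.65 tcp [ 0.5568 -0.1964  0.2504] force [ 0.2  0.  -0. ] gap 1.003 ff 0.0
twist units [-0.   -0.   -0.02]  dp units AFTER twist [-8.58 -0.44  0.02]
dp units before twist [-8.58 -0.42  0.02]
```

```bash
python3 -m crank '[{"dp":[-1,-0.1,0],"twist":[0,0,0]},{"dp":[-1,-0.1,0],"twist":[0,0,0]},{"dp":[-1,-0.1,0],"twist":[0,0,0]},{"dp":[-1,-0.1,0],"twist":[0,0,0]},{"dp":[-1,0,0],"twist":[0,0,0]}]' >/dev/null; python3 -m crank '[{"dp":[-1,0,0],"twist":[0,0,0]},{"dp":[-1,0,0],"twist":[0,0,0]},{"dp":[-1,0,0],"twist":[0,0,0]},{"dp":[-0.5,0,0],"twist":[0,0,0]},{"dp":[0,0,0],"twist":[0,0,0]}]' >/dev/null
python3 - <<'E'
from h import *
to([.545,.0436,.25],(.993,.12))
import pickle
c=env.calibration("wrist");im=env.snapshot("wrist")[:,:,::-1];pickle.dump(c,open("w2.pkl","wb"))
cv2.imwrite("pics/w2.png",im)
V=np.array(c["view"])
def pj(p):return cv2.projectPoints(np.array([p]),cv2.Rodrigues(V[:3,:3])[0],V[:3,3],np.array(c["camera_matrix"]),np.array(c["dist_coeffs"]))[0].ravel()
print("pred sleeve",pj([.571,-.15,.07]),"flat",pj([.545,.0436,.102]),pj([.534,.133,.108]))
E
```

```text
t 3.9 tcp [ 0.5451 -0.0263  0.2503] force [ 0.2 -0.9 -0.4] gap 1.002 ff 0.0
twist units [-0.    0.   -0.02]  dp units AFTER twist [-3.47 -0.41  0.02]
dp units before twist [-3.47 -0.4   0.02]
pred sleeve [308.14782471  64.89412276] flat [313.29419791 316.63199498] [314.54749944 408.25199259]
```

View pics/w2.png

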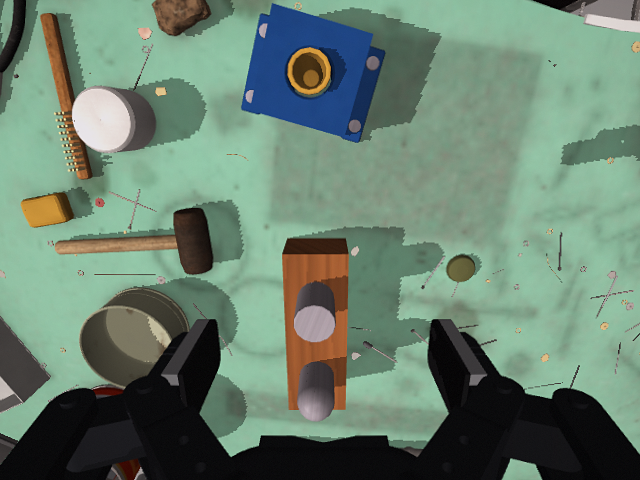

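The flat top disc is at about (315, 323), the dome at (316, 397) and the sleeve at about (309, 70).

```bash
python3 - <<'E'
from h import *
import pickle
c=pickle.load(open("w2.pkl","rb"));im=cv2.imread("pics/w2.png");hsv=cv2.cvtColor(im,cv2.COLOR_BGR2HSV)
g=cv2.inRange(im,(125,125,125),(255,255,255))&cv2.inRange(hsv,(0,0,0),(180,40,255));g[:280]=0;g[355:]=0;g[:,:285]=0;g[:,345:]=0
k=max(cv2.findContours(g,0,1)[0],key=cv2.contourArea);e=cv2.fitEllipse(cv2.convexHull(k));print(e,plane("wrist",e[0],.102,c).round(4))
for name,v in(("w1",(60,(270,335,240,305))),("w2",(60,(275,345,30,115)))):
    c2=pickle.load(open(name+".pkl","rb"));im=cv2.imread(f"pics/{name}.png");hsv=cv2.cvtColor(im,cv2.COLOR_BGR2HSV)
    x0,x1,y0,y1=v[1]
    for lo in(60,150):
        m=np.zeros(im.shape[:2],np.uint8);m[y0:y1,x0:x1]=cv2.inRange(hsv,(10,90,lo),(35,255,255))[y0:y1,x0:x1]
        k=max(cv2.findContours(m,0,1)[0],key=cv2.contourArea);e=cv2.fitEllipse(cv2.convexHull(k));print(name,lo,np.round(e[0],1),np.round(e[1],1),cv2.boundingRect(k),plane("wrist",e[0],.0695,c2).round(4))
E
```

```text
((314.0157775878906, 323.3410339355469), (35.75101089477539, 41.06888961791992), 95.21866607666016) [0.5437 0.0498 0.102 ]
w1 60 [302.2 274.1] [36.3 38.8] (284, 255, 37, 39) [ 0.5701 -0.1492  0.0695]
w1 150 [301.5 276.3] [33.1 36.2] (284, 260, 36, 34) [ 0.5704 -0.147   0.0695]
w2 60 [308.7  70.6] [43.7 46.9] (287, 47, 44, 48) [ 0.5702 -0.1462  0.0695]
w2 150 [308.7  70.4] [42.8 46.5] (288, 47, 43, 47) [ 0.5702 -0.1463  0.0695]
```

```bash
python3 -m crank '[{"dp":[-1,-0.1,0.5],"twist":[0,0,0]},{"dp":[-1,-0.1,1],"twist":[0,0,0]},{"dp":[-1,-0.1,1],"twist":[0,0,0]},{"dp":[-0.65,-0.05,1],"twist":[0,0,0]},{"dp":[0,0,0],"twist":[0,0,0]}]'
python3 - <<'E'
from h import *
to([.544,.047,.084],(.993,.12))
E
```

```text
time_s: 4.58
eef_pos: [0.5426, 0.0469, 0.1776]
tool_rot: [0.748, -0.664, -0.001, 0.002]
wrist_force: [-0.4, -0.1, -0.3]
finger_gap: 0.999
finger_force: 0.0
t 4.58 tcp [0.5426 0.0469 0.1776] force [-0.4 -0.1 -0.3] gap 0.999 ff 0.0
twist units [ 0.03 -0.01 -0.01]  dp units AFTER twist [ 0.   -0.07  4.68]
dp units before twist [ 0.   -0.09  4.68]
```

```bash
python3 -m crank '[{"dp":[0,-0.07,1],"twist":[0,0,0]},{"dp":[0,0,1],"twist":[0,0,0]},{"dp":[0,0,1],"twist":[0,0,0]},{"dp":[0,0,1],"twist":[0,0,0]},{"dp":[0,0,0.6],"twist":[0,0,0]}]'
python3 -m crank '[{"dp":[0,0,0],"twist":[0,0,0]},{"dp":[0,0,0],"twist":[0,0,0]},{"dp":[0,0,0],"twist":[0,0,0]},{"dp":[0,0,0],"twist":[0,0,0]},{"dp":[0,0,0],"twist":[0,0,0]}]' -1 50
```

```text
time_s: 5.2
eef_pos: [0.5444, 0.046, 0.0862]
tool_rot: [0.747, -0.665, -0.001, 0.001]
wrist_force: [0.3, -0.2, 0.6]
finger_gap: 0.996
finger_force: 0.0
time_s: 5.82
eef_pos: [0.5456, 0.0466, 0.0895]
tool_rot: [0.747, -0.665, 0.001, -0.001]
wrist_force: [-0.4, 0.0, 5.4]
finger_gap: 0.408
finger_force: 50.7
```

```bash
python3 -m crank '[{"dp":[0,0,-0.5],"twist":[0,0,0]},{"dp":[0,0,-1],"twist":[0,0,0]},{"dp":[0,0,-1],"twist":[0,0,0]},{"dp":[0,0,-1],"twist":[0,0,0]},{"dp":[0,0,-1],"twist":[0,0,0]}]'
python3 -m crank '[{"dp":[0,0,-0.5],"twist":[0,0,0]},{"dp":[0,0,0],"twist":[0,0,0]}]'
python3 - <<'E'
from h import *
to([.5705,-.149,.18],(.993,.12))
cv2.imwrite("pics/s2.png",env.snapshot("side")[150:390,200:440,::-1])
E
```

```text
time_s: 6.45
eef_pos: [0.545, 0.0465, 0.1796]
tool_rot: [0.747, -0.665, -0.0, -0.0]
wrist_force: [0.1, -0.4, -2.4]
finger_gap: 0.404
finger_force: 50.3
time_s: 6.7
eef_pos: [0.5453, 0.0466, 0.189]
tool_rot: [0.747, -0.665, 0.0, -0.001]
wrist_force: [1.4, 0.0, -3.6]
finger_gap: 0.406
finger_force: 50.3
t 6.7 tcp [0.5453 0.0466 0.189 ] force [ 1.4  0.  -3.6] gap 0.406 ff 50.3
twist units [-0.01  0.   -0.03]  dp units AFTER twist [ 9.86 -0.08  0.45]
dp units before twist [ 9.86 -0.11  0.45]
```

View pics/s2.png

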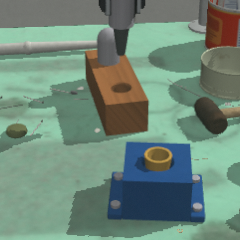

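The flat stake is out of the rack and held upright, the hole is empty, and the dome stake hasn't moved. Next I'll carry it over the sleeve.

```bash
python3 -m crank '[{"dp":[1,0,0],"twist":[0,0,0]},{"dp":[1,0,0],"twist":[0,0,0]},{"dp":[1,0,0],"twist":[0,0,0]},{"dp":[1,0,0],"twist":[0,0,0]},{"dp":[1,0,0],"twist":[0,0,0]}]' >/dev/null
python3 -m crank '[{"dp":[1,-0.1,0],"twist":[0,0,0]},{"dp":[1,0,0],"twist":[0,0,0]},{"dp":[1,0,0],"twist":[0,0,0]},{"dp":[1,0,0],"twist":[0,0,0]},{"dp":[0.86,0,0],"twist":[0,0,0]}]' >/dev/null
python3 -m crank '[{"dp":[0,0,0],"twist":[0,0,0]},{"dp":[0,0,0],"twist":[0,0,0]}]' >/dev/null
python3 - <<'E'
from h import *
to([.5705,-.149,.1105],(.993,.12))
a=env.snapshot("side")[180:380,230:470,::-1];b=env.snapshot("wrist")[130:430,160:480,::-1]
cv2.imwrite("pics/s3.png",np.hstack([cv2.resize(a,(480,400)),b[:400].copy() if b.shape[0]==400 else cv2.resize(b,(320,400))]))
E
```

```text
t 8.25 tcp [ 0.57   -0.1492  0.1881] force [-0.5  0.1 -3.2] gap 0.401 ff 50.3
twist units [ 0.    0.   -0.03]  dp units AFTER twist [-0.   -0.03  3.88]
dp units before twist [-0.   -0.03  3.88]
```

View pics/s3.png

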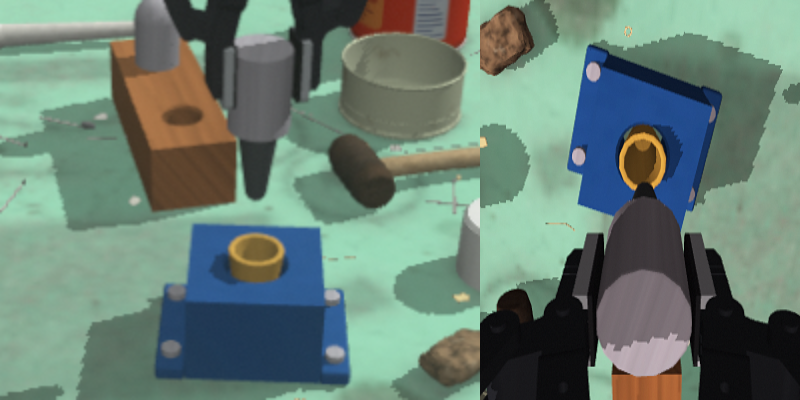

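The stake is upright, with its tip at about (358.5, 278.5) in the full side image, directly above the sleeve. I'll check the tip position numerically and lower.

```bash
python3 -c "
from h import *
print(plane('side',(358.5,278),.1045),plane('side',(358.5,304.8),.07))"
python3 -m crank '[{"dp":[0,0,0.8],"twist":[0,0,0]},{"dp":[0,0,0.8],"twist":[0,0,0]},{"dp":[0,0,0.8],"twist":[0,0,0]},{"dp":[0,0,0],"twist":[0,0,0]}]'
```

```text
[ 0.57070062 -0.14757967  0.1045    ] [ 0.57114376 -0.15221873  0.07      ]
time_s: 8.85
eef_pos: [0.5689, -0.149, 0.1377]
tool_rot: [0.747, -0.665, -0.002, 0.001]
wrist_force: [-0.3, -0.1, -3.2]
finger_gap: 0.404
finger_force: 50.3
```

```bash
python3 -m crank '[{"dp":[0,-0.05,0.5],"twist":[0,0,0]},{"dp":[0,-0.05,0.4],"twist":[0,0,0]},{"dp":[0,0,0.2],"twist":[0,0,0]},{"dp":[0,0,0],"twist":[0,0,0]}]'
```

```text
time_s: 9.35
eef_pos: [0.5718, -0.149, 0.1179]
tool_rot: [0.747, -0.665, -0.0, 0.0]
wrist_force: [1.1, -0.9, -3.3]
finger_gap: 0.407
finger_force: 50.4
```

```bash
python3 -m crank '[{"dp":[0,0,0.15],"twist":[0,0,0]},{"dp":[0,0,0.1],"twist":[0,0,0]},{"dp":[0,0,0],"twist":[0,0,0]}]'
```

```text
time_s: 9.72
eef_pos: [0.5719, -0.1489, 0.1131]
tool_rot: [0.747, -0.665, -0.0, 0.0]
wrist_force: [0.6, -0.1, -3.1]
finger_gap: 0.407
finger_force: 50.4
```

```bash
python3 -m crank '[{"dp":[0,0,0.1],"twist":[0,0,0]},{"dp":[0,0,0],"twist":[0,0,0]}]'
```

```text
time_s: 9.98
eef_pos: [0.5719, -0.1491, 0.1112]
tool_rot: [0.747, -0.665, -0.0, 0.0]
wrist_force: [-0.3, -0.8, -3.1]
finger_gap: 0.405
finger_force: 50.4
```

```bash
python3 -m crank '[{"dp":[0,0,0.08],"twist":[0,0,0]},{"dp":[0,0,0],"twist":[0,0,0]}]'; python3 -m crank '[{"dp":[0,0,0],"twist":[0,0,0]},{"dp":[0,0,0],"twist":[0,0,0]},{"dp":[0,0,0],"twist":[0,0,0]},{"dp":[0,0,0],"twist":[0,0,0]},{"dp":[0,0,0],"twist":[0,0,0]}]' 1
```

```text
time_s: 10.22
eef_pos: [0.5719, -0.1491, 0.1097]
tool_rot: [0.747, -0.665, 0.0, 0.0]
wrist_force: [-0.0, -1.0, -3.6]
finger_gap: 0.404
finger_force: 50.4
time_s: 10.85
eef_pos: [0.572, -0.1489, 0.1097]
tool_rot: [0.747, -0.665, -0.0, -0.0]
wrist_force: [-0.5, -0.4, -0.2]
finger_gap: 1.0
finger_force: 0.0
```

```bash
python3 -m crank '[{"dp":[0,0,-1],"twist":[0,0,0]},{"dp":[0,0,-1],"twist":[0,0,0]},{"dp":[0,0,-1],"twist":[0,0,0]},{"dp":[0,0,-1],"twist":[0,0,0]},{"dp":[0,0,0],"twist":[0,0,0]}]'
python3 - <<'E'
from h import *
a=env.snapshot("side")[180:380,230:470,::-1];b=env.snapshot("wrist")[130:430,160:480,::-1]
cv2.imwrite("pics/s4.png",np.hstack([cv2.resize(a,(480,400)),cv2.resize(b,(320,400))]))
E
```

```text
time_s: 11.48
eef_pos: [0.5729, -0.1491, 0.1925]
tool_rot: [0.747, -0.665, 0.002, -0.001]
wrist_force: [0.0, -0.1, -1.0]
finger_gap: 1.0
finger_force: 0.0
```

View pics/s4.png

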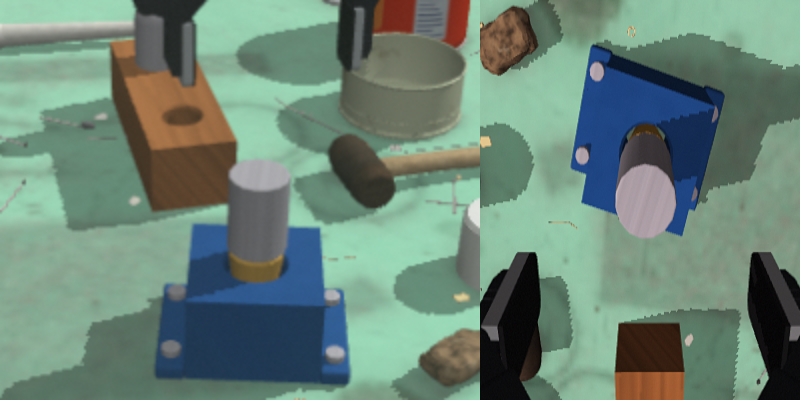

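The stake stands upright in the proud sleeve, and the gripper is clear. I'll shut the gripper and tap the centre of the top.

```bash
python3 -m crank '[{"dp":[0,0.07,0],"twist":[0,0,0]},{"dp":[0,0,0],"twist":[0,0,0]},{"dp":[0,0,0],"twist":[0,0,0]},{"dp":[0,0,0],"twist":[0,0,0]},{"dp":[0,0,0],"twist":[0,0,0]}]' -1; python3 -m crank '[{"dp":[0,0,0.8],"twist":[0,0,0]},{"dp":[0,0,0.8],"twist":[0,0,0]},{"dp":[0,0,0.4],"twist":[0,0,0]},{"dp":[0,0,0],"twist":[0,0,0]}]'
```

```text
time_s: 12.2
eef_pos: [0.5706, -0.1491, 0.1896]
tool_rot: [0.747, -0.665, -0.0, 0.0]
wrist_force: [0.2, -0.5, -0.4]
finger_gap: -0.001
finger_force: 0.0
time_s: 12.7
eef_pos: [0.5701, -0.1491, 0.1484]
tool_rot: [0.747, -0.665, -0.001, 0.001]
wrist_force: [-0.2, 0.3, 1.6]
finger_gap: 0.001
finger_force: 0.0
```

```bash
python3 -m crank '[{"dp":[0,0,0.2],"twist":[0,0,0]},{"dp":[0,0,0.2],"twist":[0,0,0]},{"dp":[0,0,0],"twist":[0,0,0]}]';python3 -m crank '[{"dp":[0,0,0.15],"twist":[0,0,0]},{"dp":[0,0,0.15],"twist":[0,0,0]},{"dp":[0,0,0],"twist":[0,0,0]}]'
```

```text
time_s: 13.08
eef_pos: [0.5705, -0.1491, 0.1414]
tool_rot: [0.747, -0.665, -0.0, 0.0]
wrist_force: [-0.0, -0.7, 0.9]
finger_gap: 0.002
finger_force: 0.0
time_s: 13.45
eef_pos: [0.5718, -0.1496, 0.1384]
tool_rot: [0.747, -0.665, 0.002, -0.001]
wrist_force: [-0.3, -0.7, 7.9]
finger_gap: 0.001
finger_force: 3.8
```

```bash
python3 -m crank '[{"dp":[0,0.05,0.15],"twist":[0,0,0]},{"dp":[0,0,0.15],"twist":[0,0,0]},{"dp":[0,0,0],"twist":[0,0,0]}]';python3 -m crank '[{"dp":[0,0,0.15],"twist":[0,0,0]},{"dp":[0,0,0.15],"twist":[0,0,0]},{"dp":[0,0,0],"twist":[0,0,0]}]'
```

```text
time_s: 13.82
eef_pos: [0.5711, -0.1498, 0.1329]
tool_rot: [0.747, -0.665, 0.003, -0.001]
wrist_force: [-1.3, 0.9, 9.2]
finger_gap: 0.005
finger_force: 4.6
time_s: 14.2
eef_pos: [0.572, -0.1502, 0.1288]
tool_rot: [0.747, -0.664, 0.004, -0.002]
wrist_force: [-0.2, 0.0, 14.7]
finger_gap: 0.001
finger_force: 7.3
```

```bash
python3 -m crank '[{"dp":[0,0,0.15],"twist":[0,0,0]},{"dp":[0,0,0.1],"twist":[0,0,0]},{"dp":[0,0,0],"twist":[0,0,0]}]'
```

```text
time_s: 14.58
eef_pos: [0.5732, -0.1508, 0.1285]
tool_rot: [0.748, -0.664, 0.007, -0.003]
wrist_force: [-5.7, 2.2, 30.8]
finger_gap: -0.004
finger_force: 15.1
```

The force rose to 31 N with no further travel, so the hard stop is reached at the expected height. I'll back off and check.

```bash
python3 -m crank '[{"dp":[0,0,-0.5],"twist":[0,0,0]},{"dp":[0,0,-1],"twist":[0,0,0]},{"dp":[0,0,-1],"twist":[0,0,0]},{"dp":[0,0,-1],"twist":[0,0,0]},{"dp":[0,0,-1],"twist":[0,0,0]}]'; python3 -m crank '[{"dp":[0,0,0],"twist":[0,0,0]},{"dp":[0,0,0],"twist":[0,0,0]}]'
python3 - <<'E'
from h import *
a=env.snapshot("side")[180:380,230:470,::-1];b=env.snapshot("wrist")[130:430,160:480,::-1]
cv2.imwrite("pics/s5.png",np.hstack([cv2.resize(a,(480,400)),cv2.resize(b,(320,400))]))
E
```

```text
time_s: 15.2
eef_pos: [0.5696, -0.1492, 0.2101]
tool_rot: [0.747, -0.665, 0.0, -0.0]
wrist_force: [0.0, -0.6, 0.8]
finger_gap: 0.001
finger_force: 0.0
time_s: 15.45
eef_pos: [0.5694, -0.149, 0.208]
tool_rot: [0.747, -0.665, -0.001, 0.0]
wrist_force: [0.1, 1.1, -1.3]
finger_gap: -0.002
finger_force: 0.0
```

View pics/s5.png

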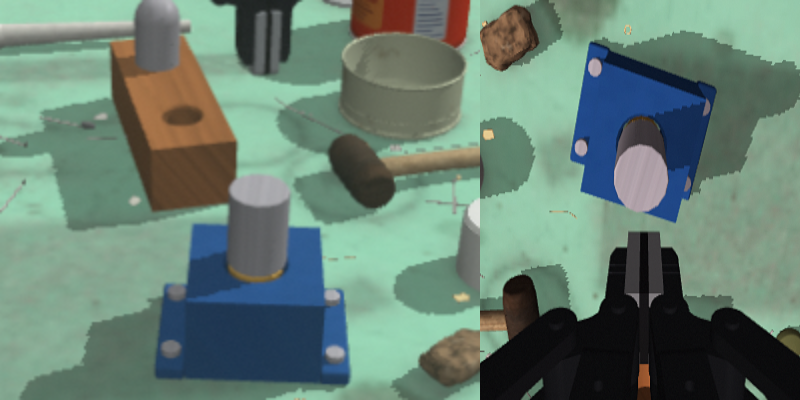

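The stake stands upright and only a thin brass ring shows at the holder's top. The head dropped about 8.5 px, which is roughly 12 mm, so the sleeve is flush. The dome stake is untouched and the gripper is clear.

```bash
python3 -c "
from rig import env
print(env.sign_off())"
```

```text
the job is handed in; nothing more can be done
None
```

I handed the job in: the flat stake was let go loose in the proud sleeve, then tapped down from above until it hit the hard stop. It stands upright with the sleeve looking flush in the last picture, and the domed stake is still in the rack; the sign-off returned no verdict.

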